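# Put the pepper mill on its charging dock

### The arm

A 6-joint arm with a two-finger parallel gripper is mounted at the origin on a cart in front of the work surface, level with it; the furniture and walls round the work are solid. World frame = base frame: x ahead of the robot, y to its left, z up, the work surface at z = 0. Lengths are in m, angles in degrees, forces in N, time in s.
With the tool pointing down it reaches from about 0.275 to 1 m from the base axis. Payload 8.4 kg.
Tool frame: the origin (TCP) lies midway between the tips of the shut fingers; the grasp point (between the pads) lies 19 mm behind it (ctrl.grasp_offset is the distance from the TCP to the grasp point, in m); z points along the fingers, y is the line along which they close (so a half turn about z gives the same grasp; the last joint's range is limited). The gripper opens to 85 mm and grips with 20 to 120 N. Pads are 22 mm wide; open, the fingers measure 114 mm over their backs; the gripper's body (76 mm by 85 mm) begins 54 mm behind the grasp point. The pads swing forward as they close: fully open they stand 13 mm farther back than shut.
Start: joints at [-68.663, 20.225, 93.587, -0, 66.188, -0.138], TCP at [0.229, -0.582, 0.205] pointing down, gripper open.
Joint ranges: [-150.9, 150.9], [-52.94, 120.26], [3.33, 152.33], [-74.26, 254.26], [0, 154.13], [-172.89, 172.89]. Speed limits (degrees/s): [127.2, 127.2, 159.86, 180, 180, 180].

### API

Orientations are given as a 3x3 rotation matrix whose columns are the frame's x, y, z axes.
In Python, from rig import ctrl, ik, readout, eyes gives the robot as it stands. The module is installed in compiled form; this text tells all that it offers. Calls block until the motion is done:
- ctrl.move_pose(position, orientation): joint-space move of the TCP to a pose.
- ctrl.line_to(position, v=0.15, orientation=None): straight line of the TCP; orientation=None keeps the orientation; v is the mean speed in m/s.
- ctrl.move_joints(angles): joint-space move.
- ctrl.set_gripper(opening, newtons=None): opening from 0.0 (shut) to 1.0 (fully open); newtons is the grip in N (None keeps the last); returns when the fingers have stopped.
- ctrl.hold(seconds).
- ik(position, orientation): joint angles nearest the present ones, or None.
- readout.get_obs(): the state.
- eyes.snapshot(name): name is "scene" or "top" or "wrist"; returns a dict with "image" (480x640x3 uint8, red, green, blue), "depth" (480x640 float32, m along the optical axis (not along the pixel's ray), 0 where there is no reading), "fovy" (degrees; the focal length in pixels is half the picture's height over the tangent of half this angle, whatever the lens; pixels are square), "cx", "cy" (the principal point, pixels), "dist_coeffs" ([k1, k2, p1, p2, k3] as OpenCV has them; the pictures are not rectified), "R" (3x3) and "t" (3): a world point X has camera coordinates R X + t. Camera axes: x right, y down, z forward; pixel columns grow to the right and rows downward; lengths in m; the calibration is good to about 2 mm. A picture is of the moment at which its call begins.
A pose or a line that the arm cannot do raises ctrl.PlanningError and nothing moves.
- ctrl.hand_in(): hands the job in; it is judged then, once.
The state is a dict: "t": time; "joint_positions": joint angles; "joint_velocities": joint speeds; "joint_torque": joint torques, N m; "tool_pos": TCP position; "orientation": TCP orientation; "contact_force": force on the tool from outside, world axes, zero at the start; "torque": the same for the moment, N m; "finger_gap": opening from 0.0 (shut) to 1.0 (fully open); "grasp_force": force on a finger pad.
Only numpy, scipy, OpenCV 4.12 (cv2) and the standard library are available. Lean on these libraries where they do the work, as an engineer would, in place of code of your own. Each camera call takes 0.05 s, during which the arm holds its last target. There are 200 camera calls.

### The job

Pick up the dark wooden pepper mill and stand it upright in the empty wide bay of the charging dock, so that its foot sits flat inside the bay and holds the sensing pin down. Lower it in rather than dropping it, let go, and leave the salt shaker where it stands in the other bay.

Things in the scene. Friction and masses are not known exactly. Their poses are not given: they have to be found in the camera images.
- mill_mid (a point): centre of the pepper mill, on its axis, half-way up its 150 mm. Loose turned dark-brown wooden mill, round, flat foot 58 mm across; ball-shaped head 50 mm across, widest about 49 mm above this point: grip it there, as from above most grippers cannot reach the waist (where the solid is 48 to 58 mm wide); small knob on top. z is its axis, up. 0.2 to 0.4 kg. It starts upright on the worktop
- bay (a point): centre of the floor of the empty, wider bay of the charging dock, 10 mm above the worktop. The dock is a fixed flat grey plastic slab 115 x 220 mm and 16 mm high with two round bays sunk 6 mm into its top. This bay is 84 mm across, with a steel pin in its middle; z is up, and the frame's -y points along the slab to the other bay, whose centre is 115 mm away. The dock may lie turned any way round
- dock_pin (a joint): spring-loaded steel sensing pin, 14 mm across, in the middle of the wide bay: 0 is up (its top 6 mm above the bay's floor, level with the slab's top), 0.006 is pressed flush with the bay's floor, which is where the mill standing in the bay holds it. It gives way at about 0.4 N and takes about 0.9 N when flush, less than the mill's weight
- salt_mid (a point): centre of the salt shaker, half-way up (45 mm above its underside). Loose round shaker with a grey cap, 44 mm across and 90 mm tall, standing in the narrower bay (62 mm across) of the dock from the start, and to stay there
Mind the look-alikes: they are no part of the job. What is shaped like the part that bears mill_mid but yellow is not meant.

How it is judged:
By the outcome, as a careful person would: the job done as asked, in the order asked, and still so for the second after the job is handed in, with the robot touching nothing.
It also fails if it takes over 38 s, if anything falls off the work surface, if the arm or the gripper's body presses on something with over 40 N, if the wrist force passes 120 N, or if a joint passes its speed limit or range.

## Working session

There is one attempt and no reset: what is moved stays moved. The work goes in short steps, each a Python script; the robot and the scene stay as the last script left them, time stands still between calls to the robot, and variables do not carry over. Pictures are saved under pics/ and viewed, at most 10 in all, crops included, and the job is handed in when it is done.

```bash
mkdir -p pics
cat > h.py <<'E'
import numpy as np, cv2
from rig import ctrl, ik, readout, eyes
def K(s):
    f=240/np.tan(np.radians(s["fovy"])/2); return np.array([[f,0,s["cx"]],[0,f,s["cy"]],[0,0,1.]])
def world(s,uv,z=None,depth=None):
    """pixels (n,2) -> world points, on plane z or at given depth"""
    uv=np.asarray(uv,float).reshape(-1,1,2)
    n=cv2.undistortPoints(uv,K(s),np.array(s["dist_coeffs"],float)).reshape(-1,2)
    R=np.array(s["R"]);t=np.array(s["t"]); d=np.c_[n,np.ones(len(n))]; c=-R.T@t
    w=d@R
    k=(z-c[2])/w[:,2] if depth is None else np.asarray(depth)
    return c+w*k[:,None]
def save(s,name,crop=None,scale=1):
    im=s["image"][:,:,::-1]
    if crop: a,b,c,d=crop; im=im[b:d,a:c]
    cv2.imwrite("pics/"+name,cv2.resize(im,None,fx=scale,fy=scale))
E
python3 - <<'E'
from h import *
import pickle
S={n:eyes.snapshot(n) for n in("scene","top")}
pickle.dump(S,open("s0.pkl","wb"))
for n in S: save(S[n],n+"0.png"); print(n,S[n]["dist_coeffs"],-np.array(S[n]["R"]).T@S[n]["t"],S[n]["fovy"])
print(readout.get_obs()["t"])
E
```

```text
scene [0.00529869 0.         0.         0.         0.        ] [0.64979288 0.70539722 0.54154884] 57.409349907269345
top [0.01390786 0.         0.         0.         0.        ] [0.40136098 0.00792861 1.03947831] 45.892234850174944
0.1
```

View pics/scene0.png

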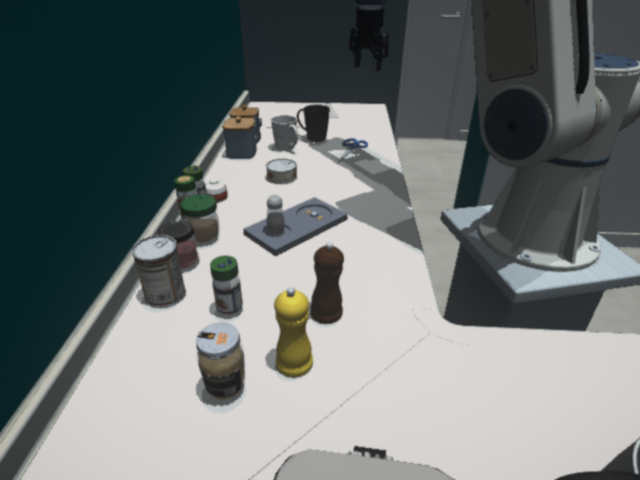

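View pics/top0.png

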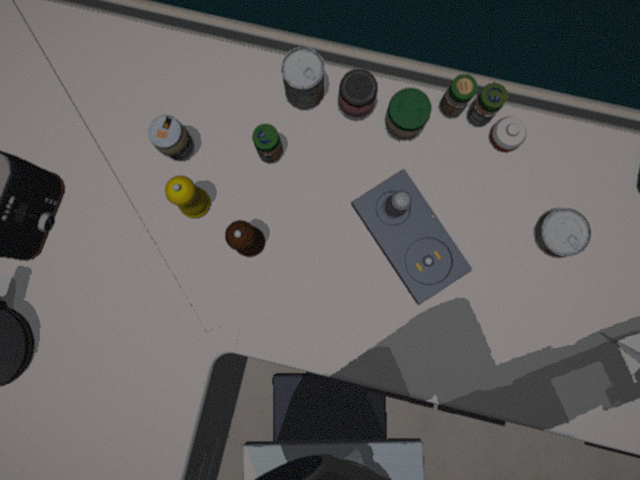

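Top view: the dark mill's head is at about (240,235), with the knob at about (236,233). The look-alikes are the yellow mill (183,192), the green-capped jar (267,140) and the dark-lidded jar (358,92). The scene view has the dark mill at (327,283) and the yellow one at (292,330). I choose the dark-brown one. The dock's empty bay is at top (428,260) and the salt shaker at (397,203). Next I measure and take a close crop.

Run:
```python
from h import *
import pickle
S=pickle.load(open("s0.pkl","rb"))
s=S["top"]; im=s["image"]; D=s["depth"]
# mill
def mask(im,box):
    a,b,c,d=box; m=np.zeros(im.shape[:2],np.uint8)
    m[b:d,a:c]=(im[b:d,a:c].max(2)<110)&(im[b:d,a:c,0]>im[b:d,a:c,2].astype(int)+8)
    return m
m=mask(im,(215,205,280,270)); v,u=np.nonzero(m)
P=world(s,np.c_[u,v],depth=D[v,u]); ok=D[v,u]>0; P=P[ok];
print("mill n",len(P),"zmax",P[:,2].max())
for lo,hi in((.0,.03),(.105,.14),(.138,.16)):
    q=P[(P[:,2]>lo)&(P[:,2]<hi)]; print(lo,len(q),q.min(0),q.max(0))
q=P[(P[:,2]>.108)&(P[:,2]<.148)]
from scipy.optimize import least_squares
r=least_squares(lambda p:np.linalg.norm(q-[p[0],p[1],.124],axis=1)-.025,q[:,:2].mean(0),loss="soft_l1",f_scale=.002); print("ball fit",r.x,np.sqrt(np.mean(r.fun**2)))
# dock
hs=cv2.GaussianBlur(im,(3,3),0).astype(int)
dm=((hs.max(2)<125)&(hs.max(2)>40)&(hs.max(2)-hs.min(2)<35)).astype(np.uint8); w=np.zeros_like(dm); w[160:310,340:480]=dm[160:310,340:480]
cs,_=cv2.findContours(w,cv2.RETR_EXTERNAL,cv2.CHAIN_APPROX_NONE); c=max(cs,key=cv2.contourArea)
W=world(s,c.reshape(-1,2),z=.016)[:,:2]
rect=cv2.minAreaRect((W*1000).astype(np.float32)); print("dock",rect, cv2.boxPoints(rect))
out=im[:,:,::-1].copy(); cv2.drawContours(out,[c],-1,(0,0,255),1)
mc,_=cv2.findContours(m,cv2.RETR_EXTERNAL,cv2.CHAIN_APPROX_NONE); cv2.drawContours(out,mc,-1,(0,255,0),1)
A=cv2.resize(im[200:280,205:285,::-1],(400,400)); B=cv2.resize(out[150:310,330:490],(400,400)); 
cv2.imwrite("pics/c1.png",np.hstack([A,B]))
print("pin px->world",world(s,[[428.5,261]],z=.016), "salt cap",world(s,[[400,199]],z=.09))
```

```text
mill n 839 zmax 0.1419994613095421
0.0 55 [0.4829898  0.11231627 0.00070561] [0.53121843 0.15641904 0.02950637]
0.105 626 [0.48548578 0.11583438 0.10520114] [0.53498175 0.16467325 0.13992288]
0.138 93 [0.49526513 0.12354286 0.13802096] [0.52604982 0.15386707 0.14199946]
ball fit [0.51178471 0.14345356] 0.005269804555818979
dock ((513.5433349609375, -153.5299072265625), (224.94369506835938, 121.72293090820312), 31.40514373779297) [[ 385.83408  -160.19194 ]
 [ 449.2622   -264.08295 ]
 [ 641.25256  -146.86787 ]
 [ 577.82446   -42.976868]]
pin px->world [[ 0.46689856 -0.18420047  0.016     ]] salt cap [[ 0.56843255 -0.12712216  0.09      ]]
```

View pics/c1.png

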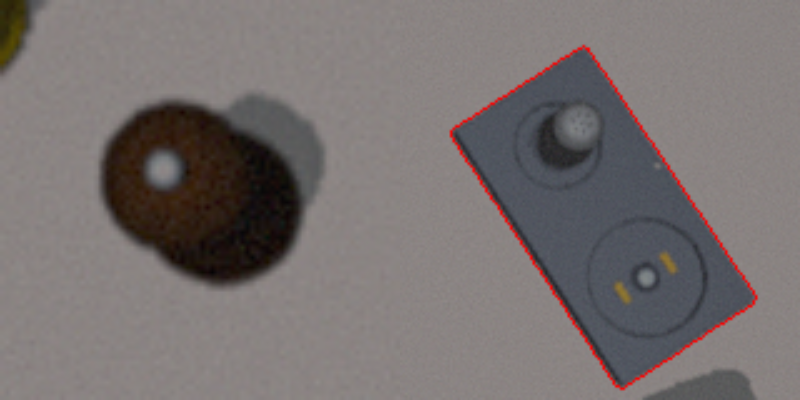

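The crop shows the dark-brown mill with its steel knob at top-view pixel (238,234). The pin is at (428.4,260.8), inside the wide bay, and the dock outline fits cleanly. Next I refine from the knob and hover over it.

```bash
cat >> h.py <<'E'
def down(y):
    y=np.array([y[0],y[1],0.]);y/=np.linalg.norm(y);z=np.array([0,0,-1.]);return np.c_[np.cross(y,z),y,z]
def best(p,y):
    """of the two half-turn-equivalent orientations, the one nearest the present joints"""
    q0=np.array(readout.get_obs()["joint_positions"]); c=[]
    for g in(1,-1):
        R=down(g*np.array(y)); q=ik(p,R)
        if q is not None: c.append((np.abs(np.array(q)-q0).max(),R))
    return min(c,key=lambda a:a[0])[1]
E
python3 - <<'E'
from h import *
import pickle
S=pickle.load(open("s0.pkl","rb")); s=S["top"]
k=world(s,[[237.8,233.8]],z=.148)[0]; yl=world(s,[[180,188]],z=.124)[0]
print("knob",k,"yellow",yl, ctrl.grasp_offset)
d=yl[:2]-k[:2]; y=np.array([-d[1],d[0]])
p=[k[0],k[1],.24]; R=best(p,y); ctrl.move_pose(p,R)
w=eyes.snapshot("wrist"); pickle.dump(w,open("w1.pkl","wb")); save(w,"w1.png")
o=readout.get_obs(); print(o["t"],o["tool_pos"],o["joint_positions"])
for z in(.148,): 
    R_,t=np.array(w["R"]),np.array(w["t"]); X=R_@np.array([k[0],k[1],z])+t; f=K(w); print("expect knob px",cv2.projectPoints(np.array([[k[0],k[1],z]]),cv2.Rodrigues(R_)[0],t,f,np.array(w["dist_coeffs"]))[0].ravel())
E
```

```text
knob [0.50916399 0.14005323 0.148     ] yellow [0.59040162 0.23813249 0.124     ] 0.0187
2.8833 [0.50938039 0.13943223 0.23995128] [ 1.51506878e+01  9.60494489e+00  1.03116612e+02 -7.58518670e-03
  6.72808619e+01  5.48452307e+01]
expect knob px [325.76214878 230.55803303]
```

View pics/w1.png

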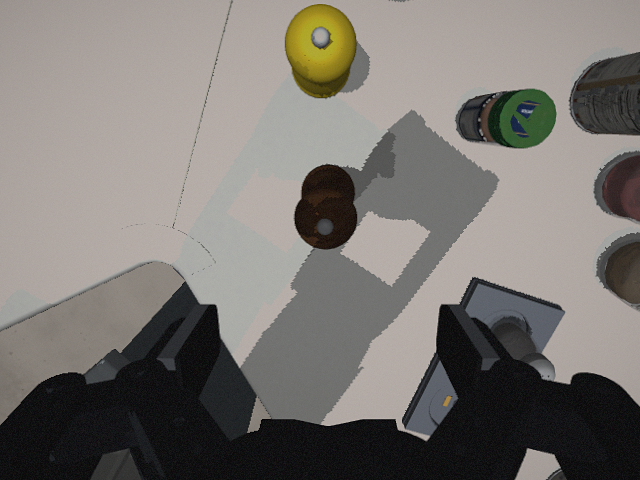

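The wrist view has the knob at (325,227), within 4 px of the prediction. The fingers clear the yellow mill and the jars, so I grasp, lift 15 cm and check.

Run:
```python
from h import *
import pickle
w=pickle.load(open("w1.pkl","rb")); k2=world(w,[[325,227]],z=.148)[0]; k=np.array([.50916,.14005])
print("wrist knob",k2)
c=(k+k2[:2])/2
ctrl.line_to([c[0],c[1],.16],v=.15); ctrl.line_to([c[0],c[1],.101],v=.08)
o=readout.get_obs(); print(o["t"],o["tool_pos"],o["contact_force"])
ctrl.set_gripper(0,60); o=readout.get_obs(); print(o["finger_gap"],o["grasp_force"],o["contact_force"])
ctrl.line_to([c[0],c[1],.23],v=.12)
o=readout.get_obs(); print(o["t"],o["tool_pos"],o["finger_gap"],o["grasp_force"],o["contact_force"])
s=eyes.snapshot("scene"); save(s,"s2.png",(220,150,460,400),2)
```

```text
wrist knob [0.51044816 0.14245634 0.148     ]
4.45 [0.51013738 0.14134291 0.10131892] [-0.30934049 -0.00287854  0.1408886 ]
0.36869488592906435 52.387580077629536 [-5.40688197 -0.05682507 36.46103372]
6.3167 [0.50922604 0.14111749 0.2290378 ] 0.08637485631394855 58.58369058403696 [ 0.0299556  -1.00099115 -3.11687393]
```

View pics/s2.png

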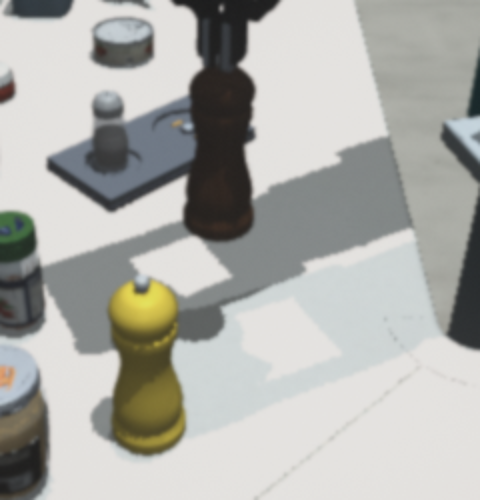

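The pads slid up: the gap fell from 0.37 to 0.09, so the mill now hangs from its knob. That is a poor grip for placing. I'll set it down gently where it stood, release, and regrasp deeper.

Run:
```python
from h import *
import pickle
o=readout.get_obs(); x,y,z=o["tool_pos"]
ctrl.line_to([x,y,.165],v=.12); z=.165
f0=readout.get_obs()["contact_force"][2]
while z>.09:
    z-=.004; ctrl.line_to([x,y,z],v=.04); f=readout.get_obs()["contact_force"][2]
    if f>f0+2: break
print("contact at",z,f0,f,readout.get_obs()["finger_gap"])
ctrl.set_gripper(1.0); ctrl.line_to([x,y,.24],v=.2)
w=eyes.snapshot("wrist"); pickle.dump(w,open("w3.pkl","wb")); save(w,"w3.png")
s=eyes.snapshot("top"); pickle.dump(s,open("t3.pkl","wb"))
o=readout.get_obs(); print(o["t"],o["tool_pos"])
```

```text
contact at 0.11299999999999996 -2.6916877655265363 17.226275161196245 0.08439042708102774
11.925 [0.50826479 0.14078655 0.23837743]
```

View pics/w3.png

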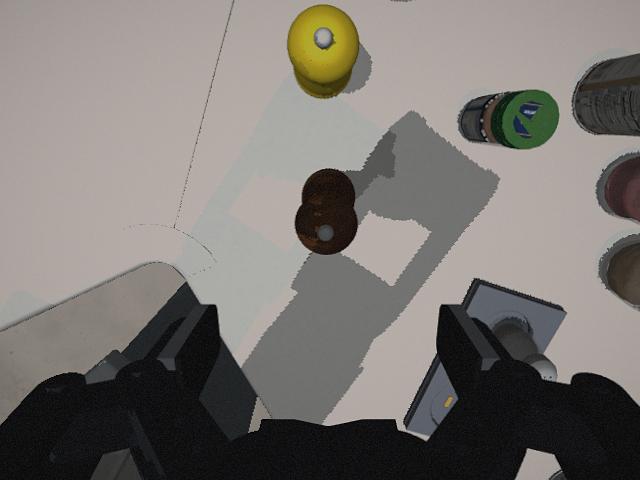

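The mill is upright again with its knob at wrist pixel (326,233), and nothing else has moved. I regrasp about 13 mm deeper and lift only if the gap matches the 50 mm head.

Run:
```python
from h import *
import pickle
w=pickle.load(open("w3.pkl","rb")); c=world(w,[[326,233]],z=.148)[0]; print(c)
ctrl.line_to([c[0],c[1],.088],v=.12)
o=readout.get_obs(); print(o["tool_pos"],o["contact_force"])
ctrl.set_gripper(0,40); o=readout.get_obs(); print(o["t"],o["finger_gap"],o["grasp_force"],o["contact_force"],o["tool_pos"])
if o["finger_gap"]>.5:
    ctrl.line_to([c[0],c[1],.118],v=.1)
    o=readout.get_obs(); print(o["t"],o["finger_gap"],o["grasp_force"],o["contact_force"],o["tool_pos"])
s=eyes.snapshot("scene"); save(s,"s4.png",(270,180,410,340),3.5)
```

```text
[0.50738225 0.14019141 0.148     ]
[0.50789694 0.14032156 0.08864205] [ 0.13254423 -0.10038634  0.52476864]
13.8083 0.5404271567951089 40.3094490012154 [-2.07032277  0.59760033  6.21040321] [0.50784174 0.1404786  0.08876484]
14.2583 0.538427171797173 41.43335829488933 [ 0.18784185 -0.17047058 -2.80208926] [0.50735977 0.14017607 0.11799227]
```

View pics/s4.png

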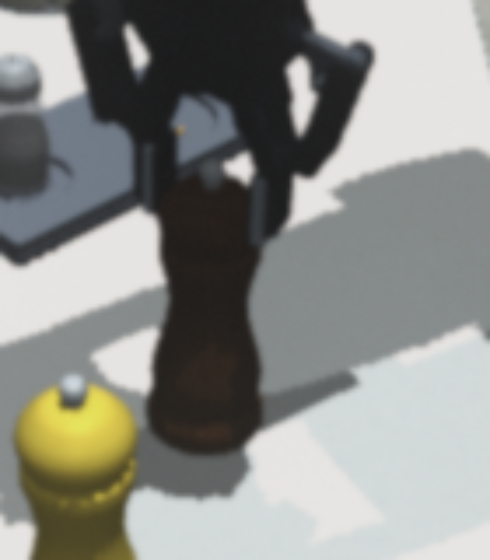

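The grip is secure: the gap is 0.54 on the ball head, the mill is upright, and its weight shows as about 2.8 N. I carry it over the salt shaker's height and lower it with a force guard.

Run:
```python
from h import *
x,y=.4665,-.184
o=readout.get_obs(); ctrl.line_to([o["tool_pos"][0],o["tool_pos"][1],.225],v=.2)
p=[x,y,.225]; ctrl.move_pose(p,best(p,(.521,-.853)))
ctrl.line_to([x,y,.12],v=.12); ctrl.hold(.2)
o=readout.get_obs(); f0=o["contact_force"][2]; print(o["t"],o["tool_pos"],f0,o["finger_gap"])
z=.12
for z in list(np.arange(.115,.103,-.004))+list(np.arange(.102,.0955,-.001)):
    ctrl.line_to([x,y,z],v=.04); o=readout.get_obs(); f=o["contact_force"][2]-f0
    print(round(z,4),round(o["tool_pos"][2],4),round(f,2))
    if f>2.3: break
print(o["t"],o["tool_pos"],o["finger_gap"])
s=eyes.snapshot("scene"); save(s,"s5.png",(230,130,370,260),4)
```

```text
17.4583 [ 0.46692931 -0.18418662  0.12064855] -2.8880291059621075 0.5373434817396874
0.115 0.1147 0.83
0.111 0.1106 0.1
0.107 0.1067 0.55
0.103 0.1028 1.26
0.102 0.102 1.2
0.101 0.101 0.27
0.1 0.1 1.35
0.099 0.099 1.77
0.098 0.0988 12.14
19.7333 [ 0.46697312 -0.18395496  0.09881468] 0.5370981963670894
```

View pics/s5.png

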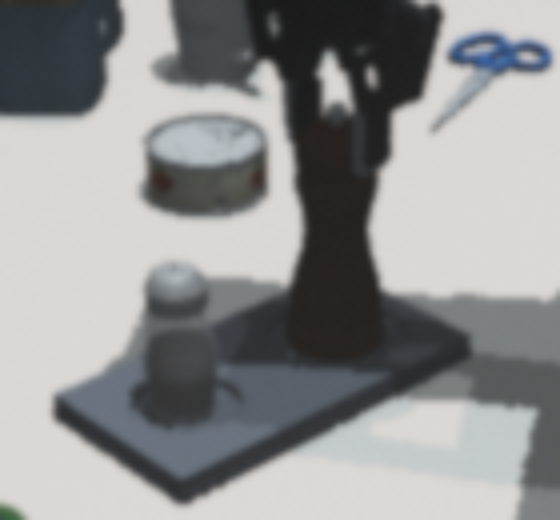

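Contact came at TCP z = 0.0988, which matches the foot on the bay floor (the rim would have stopped it 6 mm higher). The salt shaker is still in its own bay. I relieve the press, release, retreat and verify.

Run:
```python
from h import *
x,y,z=readout.get_obs()["tool_pos"]
ctrl.line_to([x,y,.0988],v=.03); ctrl.set_gripper(1.0)
ctrl.line_to([x,y,.25],v=.15); 
q=np.array(readout.get_obs()["joint_positions"]); q[0]-=45; ctrl.move_joints(q); ctrl.hold(.3)
o=readout.get_obs(); print(o["t"],o["contact_force"])
s=eyes.snapshot("scene"); t=eyes.snapshot("top")
A=cv2.resize(s["image"][130:260,230:370],(400,371)); B=cv2.resize(t["image"][150:310,330:490],(371,371))
cv2.imwrite("pics/f.png",np.hstack([A,B])[:,:,::-1])
v,u=np.mgrid[150:310,330:490]; d=t["depth"][v,u].ravel(); P=world(t,np.c_[u.ravel(),v.ravel()],depth=d)
n=P[(np.hypot(P[:,0]-.467,P[:,1]+.184)<.06)]; h=n[n[:,2]>.125]; print("zmax",np.percentile(n[:,2],99.8),"head mean",h.mean(0))
```

```text
23.4 [0.07137329 0.62949458 1.09230641]
zmax 0.16045676970835757 head mean [ 0.46504054 -0.18217512  0.14403046]
```

View pics/f.png

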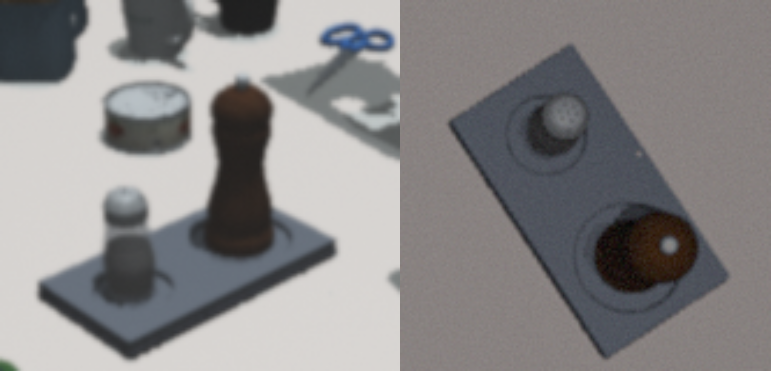

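The mill stands upright inside the wide bay. Its top is at 160 mm (10 mm floor plus 150 mm mill), the salt shaker is undisturbed, and the arm is clear.

```bash
python3 -c "
from rig import ctrl
print(ctrl.hand_in())"
```

```text
the job is handed in; nothing more can be done
None
```

The job is handed in at about 23 s of the 38 s: the dark pepper mill stands upright in the wide bay, its top height matching a foot flat on the floor and the pin pressed (no direct pin reading), with the salt shaker untouched; the first grip slipped to the knob, so I set the mill down and regripped it lower.

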